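# Set the phone stand's spring leg to its ring and close the cam lever

### The arm

A 7-joint arm with a two-finger parallel gripper is mounted at the origin on a cart in front of the work surface, level with it; the furniture and walls round the work are solid. World frame = base frame: x ahead of the robot, y to its left, z up, the work surface at z = 0. Lengths are in mm, angles in rad, forces in N, time in s.
With the tool pointing down it reaches from about 425 to 875 mm from the base axis. Payload 8.4 kg.
Tool frame: the origin (TCP) lies between the finger pads; the fingertips stand 22 mm ahead of it and the grasp point (between the pads) lies 3 mm ahead of it; z points along the fingers, y is the direction in which the jaws open and shut (so a half turn about z gives the same grasp; the last joint's range is limited). The gripper opens to 87 mm and grips with 3 to 60 N. Pads are 19 mm wide; open, the fingers measure 117 mm over their backs; the gripper's body (75 mm by 190 mm) begins 51 mm behind the grasp point.
Start: joints at [1.158, 0.333, 0.04, 1.465, -0.013, 1.343, -0.059], TCP at [200.616, -618.238, 244.546] pointing down, gripper open.
Joint ranges: [-2.58, 2.58], [-0.38, 2.09], [-1.3, 1.39], [0.25, 2.4], [-1.5, 4.64], [0.08, 2.09], [-2.65, 2.65]. Speed limits (rad/s): [2.22, 2.22, 2.79, 2.79, 3.14, 3.14, 3.14].

### API

Orientations are given as a rotation vector (axis times angle).
In Python, from station import arm gives the robot as it stands.
- The arm moves only by the shell command python3 -m pendant 'ROWS' [OPENING] [FORCE]. ROWS is JSON, one flat list of numbers, 6 for each row, row after row: the shift along the tool's x, y, z in cm, then the turn, a rotation vector about the tool's x, y, z in degrees. A call has 1 to 10 rows; each row is the pose to reach, as a shift and turn from the pose commanded when the call began, along the tool's axes at that moment; what a row does not reach only later rows make up. A row lasts 1/10 s, in which the tool goes at most 50 mm and 8.59 degrees, less where a joint would pass 70% of its speed; a pose out of reach is approached as far as the arm can. A call with a gripper value outside its range is refused whole. OPENING is the opening in per cent of the stroke, from 0 (shut) to 100 (fully open), set as the call begins (- or left out, the last holds). The fingers move at their own pace and stop on an object; FORCE is the grip in N (left out, the last holds). Time passes only in rows, so rows that repeat a pose let the fingers close. It gives the time, the measured TCP pose, the force and the opening at its end, in the units of the state.
- arm.read_state(): the state, without advancing time (a new reading comes with each control period).
- arm.camera(name): name is "scene" or "top" or "wrist"; returns a dict with "color" (384x512x3 uint8, red, green, blue), "camera_matrix" (3x3 intrinsics, pixels), "rvec" (rotation vector, rad) and "tvec" (3), from world to camera coordinates, as OpenCV has them. Camera axes: x right, y down, z forward; pixel columns grow to the right and rows downward; lengths in mm; the calibration is good to about 2 mm. A picture is of the moment at which its call begins. There is no depth.
- arm.job_done(): hands the job in, once; it reports no verdict.
The state is a dict: "time": time; "joints": joint angles; "joint_vel": joint speeds; "joint_torque": joint torques, N m; "tcp_pos": TCP position; "tcp_rot": TCP orientation; "force": force on the tool from outside, world axes, zero at the start; "moment": the same for the moment, N m; "gripper_width": finger opening in mm.
Only numpy, scipy, OpenCV 4.12 (cv2) and the standard library are available. Lean on these libraries where they do the work, as an engineer would, in place of code of your own. Each camera call takes 0.05 s, during which the arm holds its last target.

### The job

Set the height of the little phone stand: take the black grip head on its springy leg and push the leg down until the underside of the red ring on it just meets the top of the silver collar. Keep the leg held there and, with the same hand, swing the blue cam lever clockwise (seen from above) fully closed - the head swivels freely, so turning the hand makes the side of a finger push the lever's upright fin; do not move the lever out of its open position before the ring is at the collar. Finish still holding the head, ring at the collar and lever closed, and leave the jar, salt shaker and cup alone.

Things in the scene. Friction and masses are not known exactly. Their poses are not given: they have to be found in the camera images.
- stand: Phone stand stuck to the worktop by a black sucker foot 90 mm across; it cannot move. A tall cabinet stands 0.2 m or more to its left: come in clear of it. Origin: centre of the foot's underside, on the vertical axis that all its parts share. Its own -x axis is where the blue lever points at joint value 0; yaw within 0.8 rad of 0. Dark tube 28 mm across, silver collar 36 mm.
- collar (a point): Centre of the collar's top face (104.5 mm above the worktop), on the leg's axis.
- ring_low (a point): Centre of the underside of the red ring (21 mm across, 5 mm thick) that is fixed on the leg as a length mark, 14 to 32 mm below the underside of the grip head (differs from run to run, constant within a run). It fits into the collar's bore, so nothing stops the leg at the mark.
- leg (a joint): Slide of the steel leg (16 mm across) in the tube, m: 0 fully out (where its spring puts it), grows as it is pushed down, at most 0.085. The spring less the weight pushes up with 4 to 6 N, so the leg rises again when let go. Fully out, the grip head's underside is 90 mm above the collar's top.
- grip_head: Black ribbed cylinder on top of the leg, 30 mm across, 40 mm high, small brass screw on top; grip it across its diameter from above. Origin: centre of its underside, 194.5 mm above the worktop at the start. It swivels endlessly about the vertical with hardly any friction; the leg itself does not turn.
- lever (a joint): Blue cam lever below the collar, rad: 0 open, grows as it swings clockwise seen from above about the leg's axis, 1.20 fully closed on its stop (past 0.95 counts as closed). Starts at 0 to 0.2. Stays where it is left; needs 0.07 N m, 2 to 4 N on the fin. At value q it points along the stand's -x axis turned clockwise by q.
- lever_fin (a point): Middle of the top edge of the lever's upright fin, 36 mm from the axis, 161 mm above the worktop (56 above the collar). The fin is a 6 mm plate in a plane through the axis, 21 to 51 mm out. Fingers come down counter-clockwise of it; a 16 mm wide finger on the head touches it about 0.6 rad before the fin. Fingertips level with the head's underside at the mark overlap it by 24 to 42 mm.
- jam_jar: Jam jar with green lid, 62 mm across, 91 mm high; leave it alone. Origin: centre of its underside.
- salt_shaker: Glass salt shaker with grey top, 44 mm across, 90 mm high; leave it alone. Origin: centre of its underside.
- espresso_cup: White and green espresso cup with a handle, 58x87x56 mm; leave it alone. Origin: centre of its underside.

How it is judged (in metres and radians):
On the way, in this order (a step that is already met when the one before it is completed fails the run):
1. the leg is held by its head with the ring at the collar, the lever still open (z of ring_low in the frame of collar between -0.005 and 0.005 m and contact force between the fingers and grip_head above 3 N and value of joint lever below 0.35 rad), for 0.2 s.
2. the lever is closed while the leg is held with the ring at the collar (z of ring_low in the frame of collar between -0.005 and 0.005 m and contact force between the fingers and grip_head above 3 N and value of joint lever above 0.95 rad), for 0.2 s.
At the end, for the whole second after the job is handed in: The fingers still hold the grip head (more than 3 N), the red ring's underside is within 5 mm of the height of the collar's top, the leg is still, and the lever joint is past 0.95 rad (all of step 2 and velocity of joint leg between -0.01 and 0.01 m/s); the arm keeps its last pose, push and grip.
It fails at once if the lever is moved towards closed while the ring is more than 9 mm from the collar's top (value of joint lever above 0.4 rad and not (z of ring_low in the frame of collar between -0.009 and 0.009 m)).
It fails at once if the jam jar is moved or tipped (distance of jam_jar from where it was at the start of the episode above 0.02 m or angle between jam_jar's own z axis and vertical above 0.3 rad).
It fails at once if the salt shaker is moved or tipped (distance of salt_shaker from where it was at the start of the episode above 0.02 m or angle between salt_shaker's own z axis and vertical above 0.3 rad).
It fails at once if the espresso cup is moved or tipped (distance of espresso_cup from where it was at the start of the episode above 0.02 m or angle between espresso_cup's own z axis and vertical above 0.3 rad).
It also fails if it takes over 51 s, if anything falls off the work surface, if the arm or the gripper's body presses on something with over 40 N, if the wrist force passes 120 N, or if a joint passes its speed limit or range.

## Working session

There is one attempt and no reset: what is moved stays moved. The work goes in short steps, Python scripts to look and compute and a shell command to move; the robot and the scene stay as the last step left them, time stands still between calls to the robot, and variables do not carry over. Pictures are saved under pics/ and viewed, and the job is handed in when it is done.

```bash
ls; mkdir -p pics; python3 - <<'E'
from station import arm
import cv2
s=arm.read_state(); print(s)
for n in ["scene","top","wrist"]:
    c=arm.camera(n); cv2.imwrite(f"pics/{n}0.png",c["color"][:,:,::-1]); print(n,c["camera_matrix"].tolist(),c["rvec"],c["tvec"])
E
```

```text
pics
{'time': 0.0, 'joints': array([ 1.15781279,  0.33390965,  0.03985163,  1.46627222, -0.01339924,
        1.3432663 , -0.05850176]), 'joint_vel': array([ 1.40836957e-04, -4.65183464e-04, -4.70767229e-04,  6.91399451e-05,
       -1.49507738e-03,  1.67957949e-03, -9.84307234e-04]), 'joint_torque': array([-9.78064854e-04, -6.56371737e+01,  1.33474924e+00, -4.03790581e+01,
       -5.98324486e-02,  4.50601825e-02,  1.97091817e-04]), 'tcp_pos': array([ 200.485211  , -617.86283353,  243.65926999]), 'tcp_rot': array([-3.10147404e+00, -4.90631347e-01,  5.46968268e-04]), 'force': array([ 0.52692204, -0.7845108 ,  0.08294277]), 'moment': array([ 0.05285344, -0.04110972,  0.00127381]), 'gripper_width': 87.07252697780781}
scene [[415.82469784569236, 0.0, 255.22499670588388], [0.0, 415.82469784569236, 188.1281498309186], [0.0, 0.0, 1.0]] [ 0.75817415 -2.26647882  1.48728087] [352.40590919 303.7820623  789.35588285]
top [[442.2443700493338, 0.0, 257.093321465213], [0.0, 442.2443700493338, 190.36638572013774], [0.0, 0.0, 1.0]] [ 1.95724867 -2.27132831  0.22992429] [ -58.98552682  557.84628033 1168.67537732]
wrist [[345.208639441265, 0.0, 259.30187108499234], [0.0, 345.208639441265, 192.41033240861478], [0.0, 0.0, 1.0]] [-2.33365507  1.69556898  0.26309534] [-647.45537272  -36.81964163  392.83052953]
```

View pics/scene0.png

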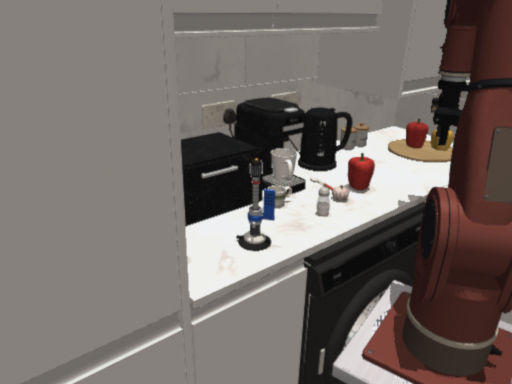

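View pics/top0.png

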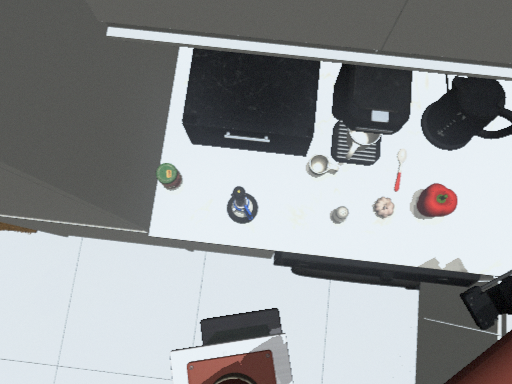

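View pics/wrist0.png

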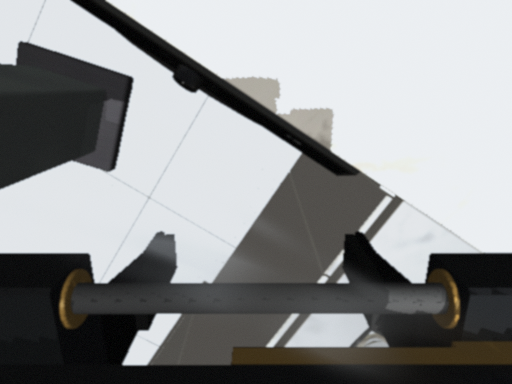

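```bash
cat > h.py <<'E'
import numpy as np, cv2
from station import arm
def ray(c,px):
    R,_=cv2.Rodrigues(np.array(c["rvec"])); K=np.array(c["camera_matrix"]); t=np.array(c["tvec"])
    d=R.T@np.linalg.inv(K)@np.array([px[0],px[1],1.]); o=-R.T@t
    return o,d
def atz(c,px,z):
    o,d=ray(c,px); return o+d*(z-o[2])/d[2]
def proj(c,p):
    q,_=cv2.projectPoints(np.array(p,float).reshape(-1,3),np.array(c["rvec"]),np.array(c["tvec"]),np.array(c["camera_matrix"]),None); return q.reshape(-1,2)
def crop(c,x0,y0,x1,y1,f,name):
    im=c["color"][y0:y1,x0:x1,::-1]; cv2.imwrite("pics/"+name,cv2.resize(im,None,fx=f,fy=f,interpolation=cv2.INTER_CUBIC))
E
python3 - <<'E'
from h import *
c=arm.camera("scene"); crop(c,225,145,305,255,5,"s1.png")
d=arm.camera("top"); crop(d,205,170,285,240,8,"t1.png")
print(atz(d,(242,208),0), ray(c,(0,0))[0],ray(d,(0,0))[0])
print(atz(d,(238,190),234.5))
E
```

```text
[509.81308422 -91.73489657   0.        ] [-61.91312114 698.43310311 589.84247212] [ 297.4384043  -106.79587479 1257.21873164]
[514.22934576 -91.25699036 234.5       ]
```

View pics/s1.png

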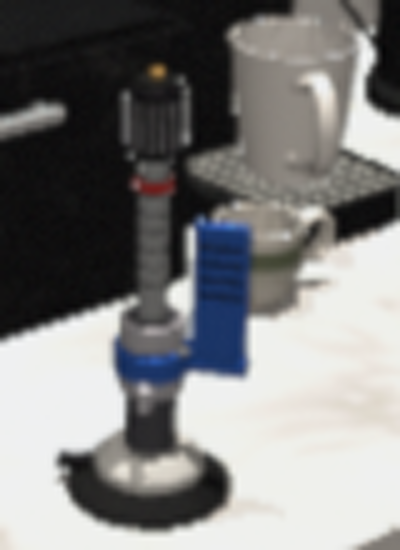

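View pics/t1.png

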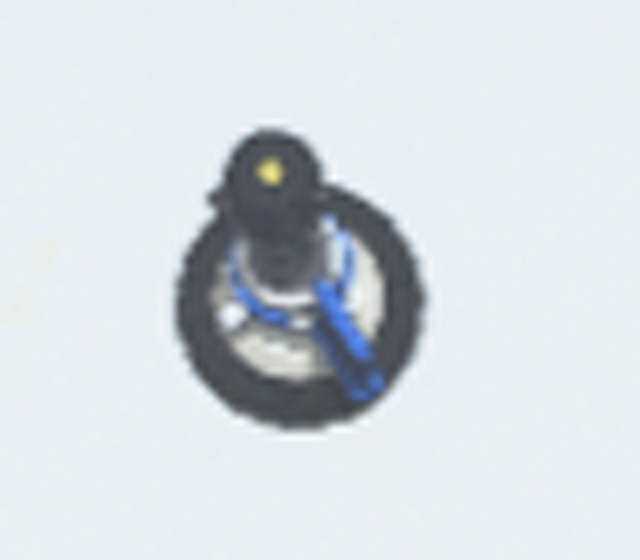

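```bash
python3 - <<'E'
from h import *
c=arm.camera("scene"); d=arm.camera("top")
T=lambda x,y:(205+(x+.5)/8-.5,170+(y+.5)/8-.5)
S=lambda x,y:(225+(x+.5)/5-.5,145+(y+.5)/5-.5)
print("foot",atz(d,T(301,305),5),"screw",atz(d,T(270,171),238),"finout",atz(d,T(368,392),161),"finin",atz(d,T(323,285),161))
# scene screw at (158,70)
print("screw scene",atz(c,S(158,72),237))
p=atz(d,T(301,305),5)[:2]
for a in [p,atz(d,T(270,171),236)[:2]]:
  for z in (0,104.5,161,194.5,234.5): 
    q=proj(c,[*a,z])[0]; q2=proj(d,[*a,z])[0]; print(z,(q-[225,145]+.5)*5-.5,(q2-[205,170]+.5)*8-.5)
  # ring: z on axis from scene row
E
```

```text
foot [509.78770741 -92.45444029   5.        ] screw [511.14758559 -91.72456843 238.        ] finout [ 452.9931145  -111.06172223  161.        ] finin [ 488.61363677 -101.97477242  161.        ]
screw scene [511.14281904 -97.16992099 237.        ]
0 [146.32845658 485.70513507] [301.48910902 307.27695408]
104.5 [149.80008947 313.54031924] [290.41611851 255.72875174]
161 [151.79150542 214.78225022] [283.58322748 223.91952645]
194.5 [153.01300494 154.20578756] [279.2021187  203.52410739]
234.5 [154.51325824  79.80539975] [273.61017635 177.49188282]
0 [142.86973166 485.22646306] [298.70495613 302.75883433]
104.5 [146.2062015  313.10464904] [287.39189312 250.83065899]
161 [148.12004439 214.37331773] [280.41111861 218.78815358]
194.5 [149.29394748 153.8140025 ] [275.93529433 198.243639  ]
234.5 [150.73572748  79.43545248] [270.2225778  172.02165604]
```

```bash
python3 - <<'E'
from h import *
c=arm.camera("scene"); crop(c,245,150,270,220,10,"s2.png")
E
```

```text
(no output)
```

View pics/s2.png

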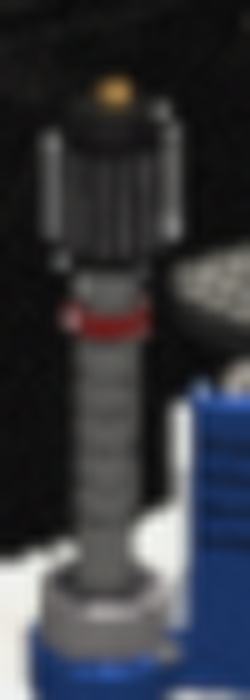

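```bash
python3 - <<'E'
from h import *
c=arm.camera("scene")
a=np.array([510.5,-94.5]); u=np.array([-.585,.81])
P=lambda r,z:((proj(c,[*(a+u*r),z])[0]-[245,150]+.5)*10-.5).round(1)
print("collar front top",P(18,104.5),"head front bottom",P(15,194.5),"head top",P(15,234.5),"backcollar",P(-18,104.5))
for g in (14,18,20,22,24,26,28,32): print(g,P(10.5,194.5-g),P(10.5,199.5-g))
E
```

```text
collar front top [101.9 605.1] head front bottom [108.6 278.3] head top [111.7 128.1] backcollar [103.1 544. ]
14 [107.7 322.9] [108.1 304.6]
18 [107.4 337.4] [107.8 319.2]
20 [107.2 344.7] [107.6 326.5]
22 [107.1 351.9] [107.5 333.8]
24 [106.9 359.2] [107.3 341. ]
26 [106.8 366.4] [107.2 348.3]
28 [106.6 373.6] [107.  355.6]
32 [106.3 388. ] [106.7 370. ]
```

```bash
python3 -m pendant '[5,-4,-4,0,0,-8, 9,-7.5,-7,0,0,-16, 13,-10.5,-9,0,0,-24, 17,-13.5,-9,0,0,-32, 21,-16.5,-9,0,0,-40, 23,-18.5,-9,0,0,-48, 23,-18.5,-9,0,0,-56, 23,-18.5,-9,0,0,-64, 23,-18.5,-9,0,0,-70, 23,-18.5,-9,0,0,-70]' 100
python3 - <<'E'
from h import *
from scipy.spatial.transform import Rotation as R
s=arm.read_state(); print(s["joints"].round(2),s["tcp_pos"].round(1)); print(R.from_rotvec(s["tcp_rot"]).as_matrix().round(3))
w=arm.camera("wrist"); 
Rw=R.from_rotvec(w["rvec"]).as_matrix(); print("cam",-Rw.T@w["tvec"],Rw[2])
d=arm.camera("top")
for n,px in dict(ovenL=(188,130),ovenR=(308,153)).items():
  for z in (0,150,250): print(n,z,atz(d,px,z).round())
E
```

```text
time: 1.45
tcp_pos: [362.3, -371.1, 334.7]
tcp_rot: [2.258, 2.184, -0.0]
force: [0.3, -0.2, -0.2]
gripper_width: 87.4
[ 0.94  0.04 -0.23  1.63  0.01  1.47  0.67] [ 362.3 -371.1  334.7]
[[ 0.033  0.999  0.   ]
 [ 0.999 -0.033 -0.   ]
 [-0.     0.    -1.   ]]
cam [ 364.70101856 -286.97365369  475.31909637] [-0.01064012 -0.29912196 -0.95415557]
ovenL 0 [767.  35.   0.]
ovenL 150 [711.  18. 150.]
ovenL 250 [674.   7. 250.]
ovenR 0 [ 644. -308.    0.]
ovenR 150 [ 603. -284.  150.]
ovenR 250 [ 575. -268.  250.]
```

```bash
python3 -m pendant '[3,1.5,0,0,0,-7, 7,3.5,0,0,0,-15, 11,5.5,0,0,0,-23, 15,7.5,0,0,0,-31, 19,9.5,0,0,0,-39, 22.5,11.2,0,0,0,-47, 25.5,12.6,0,0,0,-55, 28.2,13.9,0,0,0,-63, 28.2,13.9,0,0,0,-70, 28.2,13.9,0,0,0,-77]' 100
python3 -m pendant '[0,0,0,0,0,0, 0,0,0,0,0,0]'
python3 - <<'E'
from h import *
from scipy.spatial.transform import Rotation as R
s=arm.read_state(); print(s["joints"].round(2)); print(R.from_rotvec(s["tcp_rot"]).as_matrix().round(3))
w=arm.camera("wrist"); cv2.imwrite("pics/w2.png",w["color"][:,:,::-1])
E
```

```text
time: 2.55
tcp_pos: [511.5, -93.3, 334.5]
tcp_rot: [-0.404, -3.115, -0.001]
force: [-0.4, -0.9, -0.7]
gripper_width: 86.9
time: 2.75
tcp_pos: [511.1, -94.7, 334.5]
tcp_rot: [-0.42, -3.113, -0.0]
force: [0.8, -0.7, -0.4]
gripper_width: 87.4
[ 0.63  0.07 -0.56  1.61  0.04  1.48  1.37]
[[-0.964  0.265 -0.   ]
 [ 0.265  0.964  0.   ]
 [ 0.     0.    -1.   ]]
```

View pics/w2.png

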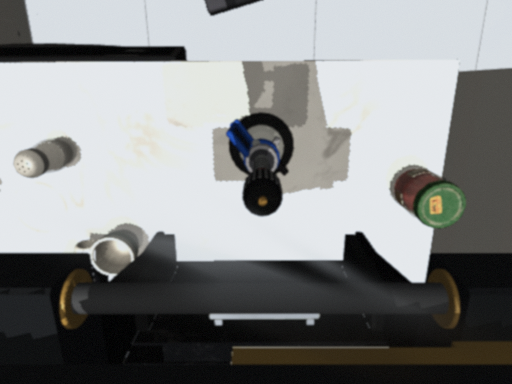

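```bash
python3 - <<'E'
from h import *
w=arm.camera("wrist"); crop(w,210,100,310,225,6,"w3.png")
E
```

```text
(no output)
```

View pics/w3.png

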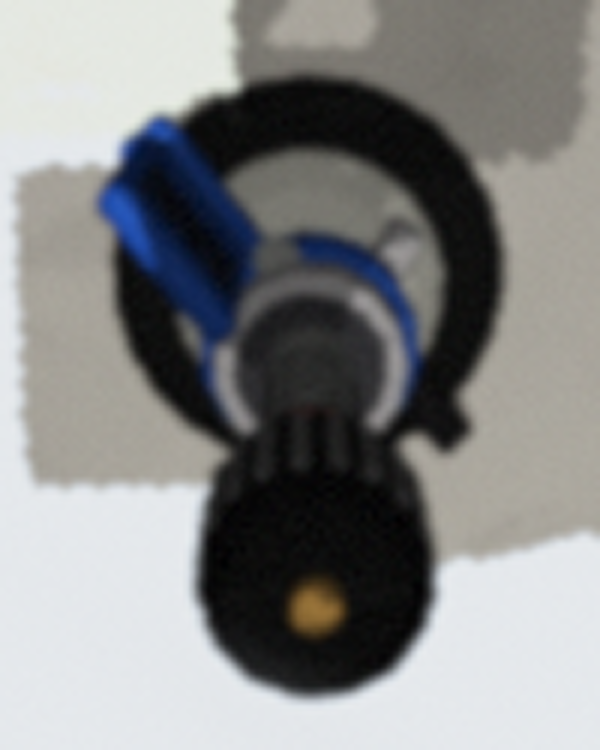

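```bash
python3 - <<'E'
from h import *
w=arm.camera("wrist"); s=arm.read_state()
W=lambda x,y:(210+(x+.5)/6-.5,100+(y+.5)/6-.5)
print("screw",atz(w,W(316,605),238),"headtop",atz(w,W(316,582),234.5),"foot",atz(w,W(308,268),5))
a=atz(w,W(114,197),161);b=atz(w,W(218,327),161)
c=np.array([511,-95.]);print(a,b)
for p in(a,b,(a+b)/2): v=p[:2]-c; print(np.hypot(*v),np.degrees(np.arctan2(v[1],v[0]))%360)
print(s["tcp_pos"])
c=arm.camera("scene")["color"].astype(int)[150:220,245:270]
red=c[:,:,0]-(c[:,:,1]+c[:,:,2])/2
print(red[24:40,6:15].astype(int))
E
```

```text
screw [508.97994168 -90.42003129 238.        ] headtop [507.26727267 -89.92649572 234.5       ] foot [506.90829627 -89.70838533   5.        ]
[ 463.62754651 -109.03087013  161.        ] [486.84030881 -99.35552579 161.        ]
49.406625730896124 196.49834337207062
24.549160536763672 190.219550575169
36.928672046407804 194.41507500865467
[511.07624597 -94.61010936 334.58751984]
[[ 0  0  0  1  2  1  1  1  2]
 [ 0  0  0  1  1  1  1  1  0]
 [ 0  0  0  1  1  0  0  1  0]
 [ 0  1  1  1  1  1  1  0  0]
 [ 0  1  2  2  1  1  1  2  1]
 [ 3  5  4  2  2  2  2  5 10]
 [19 28 19  9  4  4  7 18 23]
 [24 39 44 37 31 31 34 44 46]
 [18 33 62 76 77 77 74 67 45]
 [ 6 19 40 56 62 62 53 41 28]
 [ 0  3  5  8 13 13 12  7  6]
 [ 1  0  1  2  2  3  2  1  1]
 [ 0  1  1  2  2  1  1  2  0]
 [ 0  0  1  1  1  2  2  1  0]
 [ 1  1  1  1  1  1  1  1  1]
 [ 1  1  1  1  2  2  2  2  1]]
```

```bash
python3 -m pendant '[0.2,0.2,3,0,0,0, 0.2,0.2,5,0,0,0, 0.2,0.2,6.5,0,0,0, 0.2,0.2,6.5,0,0,0]' 100
python3 - <<'E'
from h import *
w=arm.camera("wrist"); cv2.imwrite("pics/w4.png",w["color"][:,:,::-1])
c=arm.camera("scene"); crop(c,215,100,305,230,5,"s4.png")
E
```

```text
time: 3.35
tcp_pos: [508.8, -92.0, 267.7]
tcp_rot: [-0.412, -3.111, -0.001]
force: [0.6, -0.7, -0.3]
gripper_width: 87.0
```

View pics/w4.png

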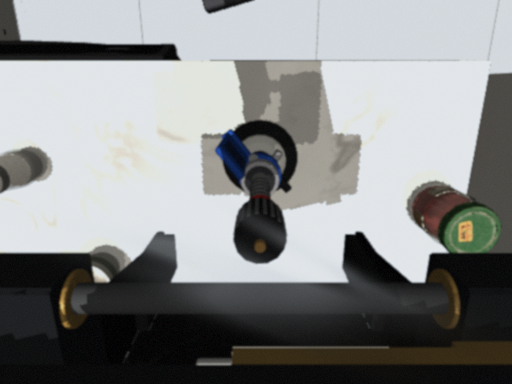

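View pics/s4.png

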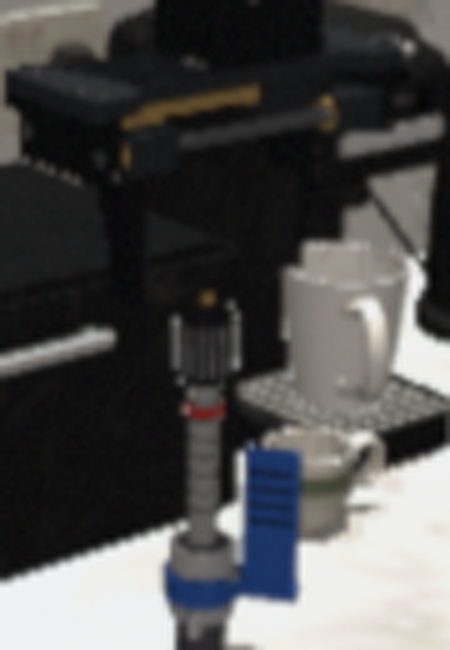

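```bash
python3 - <<'E'
from h import *
w=arm.camera("wrist"); crop(w,225,180,295,270,8,"w5.png")
s=arm.read_state();print(s["tcp_pos"],atz(w,(260.3,246.5),238))
E
```

```text
[510.22859297 -91.99330926 270.58835794] [512.25542813 -90.61228039 238.        ]
```

View pics/w5.png

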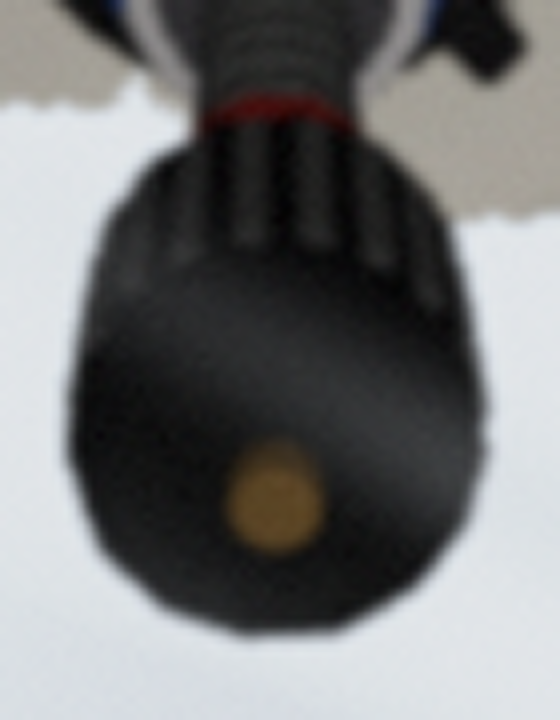

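```bash
python3 -m pendant '[0,0,2,0,0,0, 0,0,4,0,0,0, 0,0,5,0,0,0, 0,0,5,0,0,0, 0,0,5,0,0,0]' 100
python3 -m pendant '[0,0,0,0,0,0, 0,0,0,0,0,0, 0,0,0,0,0,0, 0,0,0,0,0,0, 0,0,0,0,0,0, 0,0,0,0,0,0, 0,0,0,0,0,0, 0,0,0,0,0,0]' 10 30
python3 - <<'E'
from h import *
w=arm.camera("wrist"); cv2.imwrite("pics/w6.png",w["color"][:,:,::-1])
for i in range(3): print(arm.read_state()["tcp_pos"],arm.read_state()["gripper_width"])
c=arm.camera("scene"); crop(c,215,100,305,230,5,"s6.png")
E
```

```text
time: 4.0
tcp_pos: [510.3, -91.9, 220.6]
tcp_rot: [0.411, 3.114, 0.0]
force: [0.3, -0.4, 0.2]
gripper_width: 87.1
time: 4.8
tcp_pos: [509.7, -91.9, 219.5]
tcp_rot: [-0.411, -3.115, -0.0]
force: [0.1, 1.2, 0.1]
gripper_width: 30.9
[509.69326672 -92.01960448 219.53679213] 29.62311452174576
[509.69326672 -92.01960448 219.53679213] 29.62311452174576
[509.69326672 -92.01960448 219.53679213] 29.62311452174576
```

View pics/s6.png

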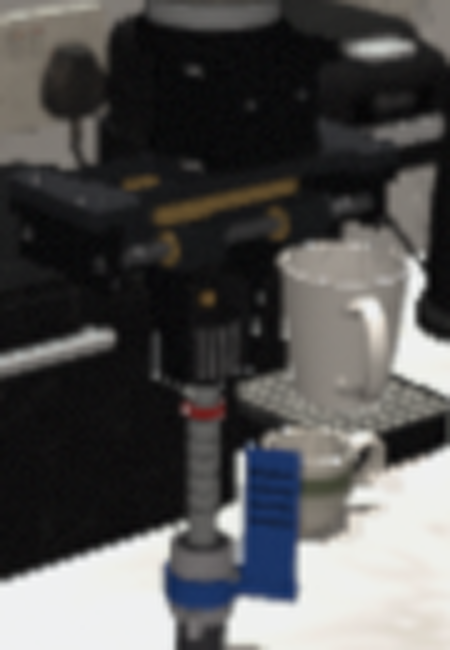

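View pics/w6.png

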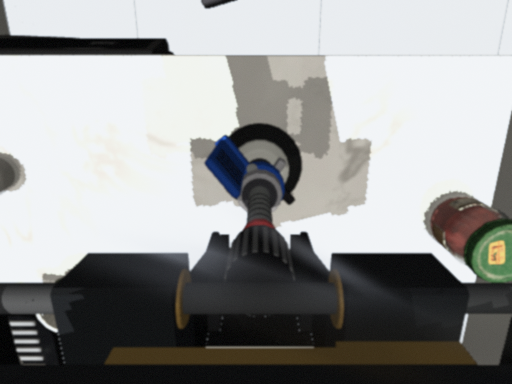

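```bash
python3 -m pendant '[0,0,1,0,0,0, 0,0,2,0,0,0, 0,0,3,0,0,0, 0,0,4,0,0,0, 0,0,5,0,0,0, 0,0,5.5,0,0,0, 0,0,5.8,0,0,0, 0,0,5.8,0,0,0, 0,0,5.8,0,0,0]' 10 30
python3 - <<'E'
from h import *
w=arm.camera("wrist"); cv2.imwrite("pics/w7.png",w["color"][:,:,::-1])
print([arm.read_state()[k] for k in ("tcp_pos","gripper_width","force")])
c=arm.camera("scene"); crop(c,235,160,285,230,10,"s7.png")
E
```

```text
time: 5.8
tcp_pos: [509.8, -92.0, 161.8]
tcp_rot: [-0.411, -3.115, 0.0]
force: [-2.6, -1.0, 5.3]
gripper_width: 28.9
[array([509.75900862, -92.02085103, 161.83514507]), 29.290669737701553, array([-1.45047536, -1.10068307,  5.20150318])]
```

View pics/s7.png

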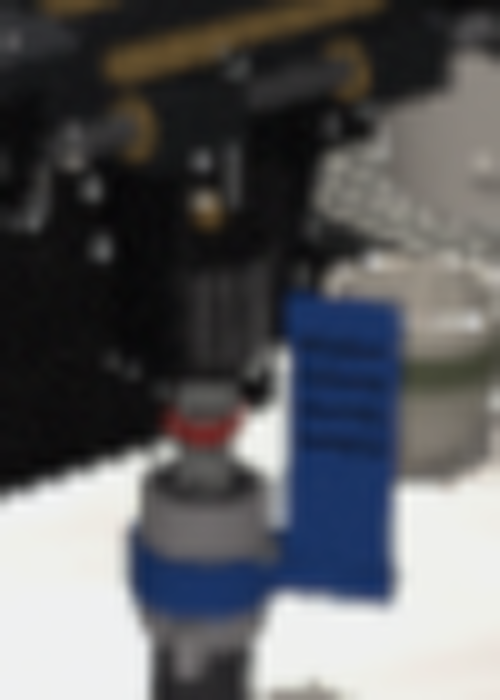

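View pics/w7.png

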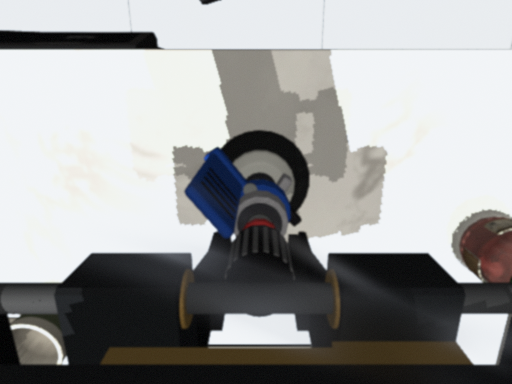

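```bash
cat > m.py <<'E'
from h import *
def meas(a=np.array([509.7,-92.])):
    c=arm.camera("scene"); im=c["color"].astype(float)
    u=np.array([-62,698])-a; u=u/np.hypot(*u)
    P=lambda r,z:proj(c,[*(a+u*r),z])[0]
    red=np.clip(im[:,:,0]-(im[:,:,1]+im[:,:,2])/2-12,0,None)[150:225,246:266]
    col=red.sum(0); xc=(col*np.arange(246,266)).sum()/col.sum()
    xi=int(round(xc)); prof=red[:,xi-246-1:xi-246+2].mean(1); yc=(prof*np.arange(150,225)).sum()/prof.sum()
    print("ring col",xc,"row centroid",yc,"peak",prof.max(),"sum",prof.sum())
    pr=im[:,xi-1:xi+2].mean(1)
    print("gray/blue profile rows"); 
    for r in range(180,226): print(r,pr[r].round().astype(int).tolist(),end=' ')
    print()
    print("pred collar front",P(18,104.5),"backbore",P(-11,104.5), "collar bottom blue?",P(18,92))
    for z in range(102,180,4): print(z,P(10.5,z+2.5).round(2),end=';')
    return c
E
python3 - <<'E'
from m import *
meas()
E
```

```text
ring col 254.31677852348994 row centroid 188.80311730926988 peak 56.0 sum 203.16666666666669
gray/blue profile rows
180 [79, 72, 63] 181 [59, 49, 36] 182 [41, 33, 24] 183 [21, 19, 17] 184 [16, 16, 17] 185 [16, 15, 16] 186 [21, 20, 21] 187 [31, 30, 31] 188 [39, 37, 37] 189 [39, 37, 38] 190 [38, 37, 37] 191 [37, 37, 36] 192 [38, 36, 37] 193 [38, 37, 37] 194 [37, 35, 36] 195 [35, 35, 35] 196 [29, 28, 28] 197 [28, 28, 28] 198 [61, 61, 60] 199 [86, 85, 84] 200 [80, 78, 76] 201 [77, 60, 58] 202 [100, 50, 48] 203 [107, 40, 39] 204 [94, 61, 59] 205 [87, 83, 82] 206 [89, 89, 86] 207 [81, 80, 79] 208 [63, 62, 62] 209 [56, 55, 56] 210 [79, 77, 77] 211 [105, 102, 102] 212 [110, 107, 107] 213 [110, 106, 107] 214 [108, 105, 106] 215 [91, 91, 99] 216 [49, 61, 91] 217 [27, 51, 96] 218 [27, 52, 102] 219 [26, 52, 102] 220 [29, 53, 101] 221 [51, 64, 97] 222 [81, 82, 91] 223 [101, 98, 98] 224 [107, 104, 105] 225 [103, 100, 100] 
pred collar front [254.42382956 210.491331  ] backbore [254.51993801 205.52140913] collar bottom blue? [254.3372511  214.80164475]
102 [254.45 209.18];106 [254.48 207.8 ];110 [254.5  206.42];114 [254.53 205.03];118 [254.56 203.63];122 [254.59 202.24];126 [254.62 200.83];130 [254.65 199.43];134 [254.67 198.02];138 [254.7 196.6];142 [254.73 195.18];146 [254.76 193.76];150 [254.79 192.33];154 [254.82 190.9 ];158 [254.85 189.46];162 [254.87 188.02];166 [254.9  186.58];170 [254.93 185.13];174 [254.96 183.67];178 [254.99 182.22];
```

```bash
python3 -m pendant '[0,0,0.5,0,0,0, 0,0,0.9,0,0,0, 0,0,1.2,0,0,0, 0,0,1.2,0,0,0, 0,0,1.2,0,0,0]' 10 30
python3 - <<'E'
from m import *
w=arm.camera("wrist"); crop(w,190,140,330,270,5,"w8.png")
print([arm.read_state()[k] for k in ("tcp_pos","gripper_width","force")])
c=meas(); crop(c,240,185,280,230,14,"s8.png")
E
```

```text
time: 6.45
tcp_pos: [509.8, -92.0, 149.9]
tcp_rot: [0.411, 3.115, -0.0]
force: [-2.1, -1.7, 6.0]
gripper_width: 29.0
[array([509.75569246, -91.99434253, 149.91810101]), 28.961827186386632, array([-2.56407236, -2.00900992,  5.18245771])]
ring col 254.30959488272921 row centroid 193.600145137881 peak 62.0 sum 229.66666666666666
gray/blue profile rows
180 [30, 31, 32] 181 [30, 30, 31] 182 [19, 19, 19] 183 [21, 19, 17] 184 [41, 32, 22] 185 [57, 45, 28] 186 [49, 39, 26] 187 [24, 21, 18] 188 [15, 15, 16] 189 [18, 17, 18] 190 [19, 18, 19] 191 [28, 26, 28] 192 [38, 37, 37] 193 [39, 38, 38] 194 [37, 35, 36] 195 [36, 35, 35] 196 [35, 34, 34] 197 [33, 32, 32] 198 [34, 32, 33] 199 [34, 33, 33] 200 [27, 26, 27] 201 [25, 24, 25] 202 [59, 59, 58] 203 [87, 86, 84] 204 [83, 81, 79] 205 [81, 67, 66] 206 [100, 55, 53] 207 [108, 35, 33] 208 [86, 35, 34] 209 [53, 45, 46] 210 [78, 76, 76] 211 [105, 102, 102] 212 [110, 106, 106] 213 [110, 106, 107] 214 [108, 105, 106] 215 [91, 91, 99] 216 [49, 62, 91] 217 [28, 52, 97] 218 [27, 53, 102] 219 [27, 53, 103] 220 [30, 53, 101] 221 [51, 64, 97] 222 [80, 82, 92] 223 [101, 98, 99] 224 [108, 105, 105] 225 [104, 100, 100] 
pred collar front [254.42382956 210.491331  ] backbore [254.51993801 205.52140913] collar bottom blue? [254.3372511  214.80164475]
102 [254.45 209.18];106 [254.48 207.8 ];110 [254.5  206.42];114 [254.53 205.03];118 [254.56 203.63];122 [254.59 202.24];126 [254.62 200.83];130 [254.65 199.43];134 [254.67 198.02];138 [254.7 196.6];142 [254.73 195.18];146 [254.76 193.76];150 [254.79 192.33];154 [254.82 190.9 ];158 [254.85 189.46];162 [254.87 188.02];166 [254.9  186.58];170 [254.93 185.13];174 [254.96 183.67];178 [254.99 182.22];
```

View pics/s8.png

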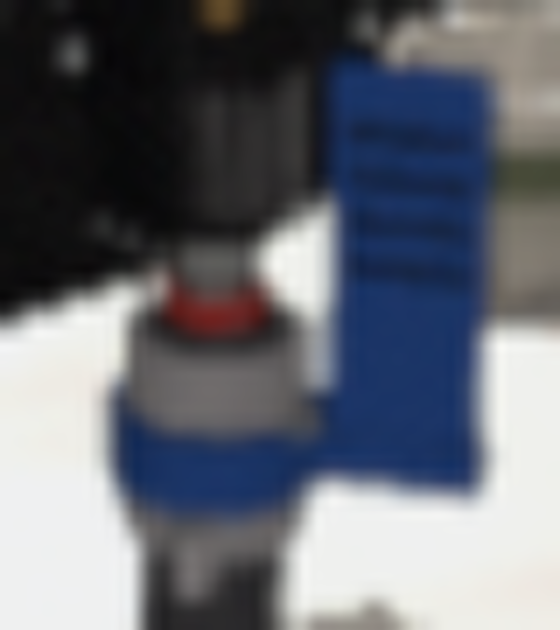

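View pics/w8.png

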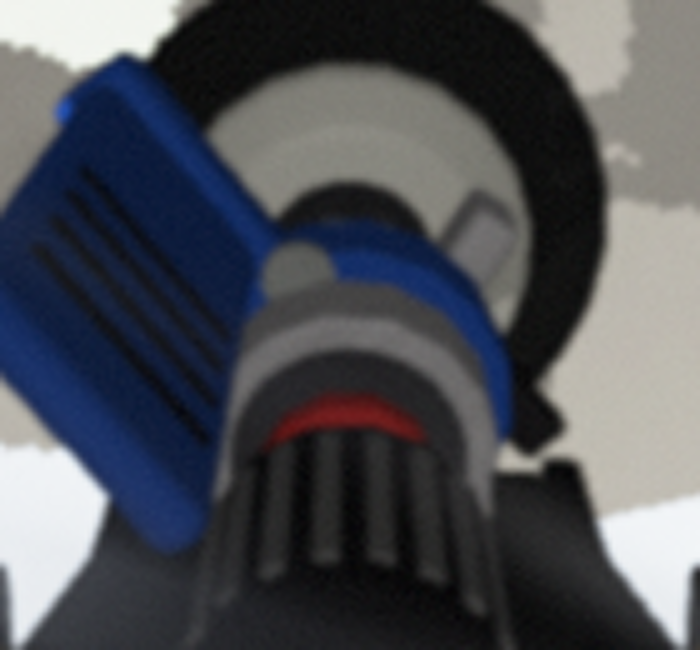

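```bash
python3 -m pendant '[0,0,0.2,0,0,0, 0,0,0.33,0,0,0, 0,0,0.33,0,0,0, 0,0,0.33,0,0,0, 0,0,0.33,0,0,0]' 10 30
python3 - <<'E'
from m import *
w=arm.camera("wrist"); crop(w,190,140,330,270,5,"w9.png")
print([arm.read_state()[k] for k in ("tcp_pos","gripper_width","force")])
c=meas(); crop(c,240,185,280,230,14,"s9.png")
s=arm.camera("top"); crop(s,205,170,285,240,8,"t9.png")
E
```

```text
time: 7.05
tcp_pos: [509.8, -92.0, 146.7]
tcp_rot: [0.411, 3.114, -0.0]
force: [-2.1, -1.5, 6.1]
gripper_width: 29.2
[array([509.7711814 , -92.02442455, 146.65436372]), 28.952879232593176, array([-2.69239502, -1.45854698,  5.73690584])]
ring col 254.1434947556349 row centroid 193.50545759865656 peak 56.666666666666664 sum 198.5
gray/blue profile rows
180 [27, 28, 29] 181 [52, 53, 54] 182 [59, 59, 60] 183 [27, 27, 27] 184 [21, 19, 18] 185 [48, 40, 30] 186 [68, 56, 39] 187 [53, 42, 29] 188 [28, 24, 20] 189 [18, 18, 18] 190 [17, 16, 17] 191 [19, 19, 18] 192 [29, 28, 28] 193 [39, 38, 38] 194 [38, 37, 37] 195 [36, 34, 35] 196 [35, 34, 34] 197 [33, 32, 33] 198 [33, 32, 32] 199 [33, 32, 33] 200 [33, 32, 32] 201 [30, 29, 29] 202 [25, 24, 24] 203 [50, 49, 48] 204 [80, 79, 77] 205 [86, 84, 82] 206 [78, 69, 67] 207 [95, 56, 54] 208 [100, 32, 31] 209 [81, 42, 42] 210 [81, 76, 76] 211 [105, 102, 102] 212 [110, 107, 107] 213 [110, 107, 107] 214 [108, 105, 106] 215 [91, 91, 99] 216 [49, 61, 91] 217 [28, 51, 97] 218 [28, 53, 103] 219 [27, 53, 102] 220 [30, 54, 102] 221 [51, 64, 97] 222 [81, 83, 92] 223 [101, 98, 98] 224 [108, 105, 105] 225 [103, 100, 100] 
pred collar front [254.42382956 210.491331  ] backbore [254.51993801 205.52140913] collar bottom blue? [254.3372511  214.80164475]
102 [254.45 209.18];106 [254.48 207.8 ];110 [254.5  206.42];114 [254.53 205.03];118 [254.56 203.63];122 [254.59 202.24];126 [254.62 200.83];130 [254.65 199.43];134 [254.67 198.02];138 [254.7 196.6];142 [254.73 195.18];146 [254.76 193.76];150 [254.79 192.33];154 [254.82 190.9 ];158 [254.85 189.46];162 [254.87 188.02];166 [254.9  186.58];170 [254.93 185.13];174 [254.96 183.67];178 [254.99 182.22];
```

View pics/s9.png

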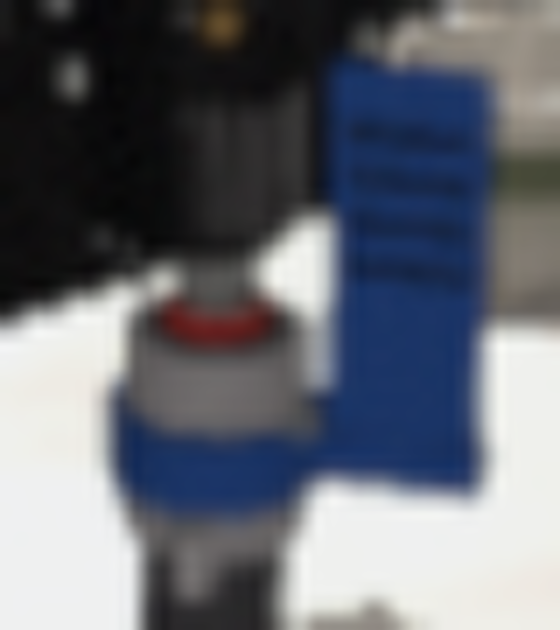

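View pics/w9.png

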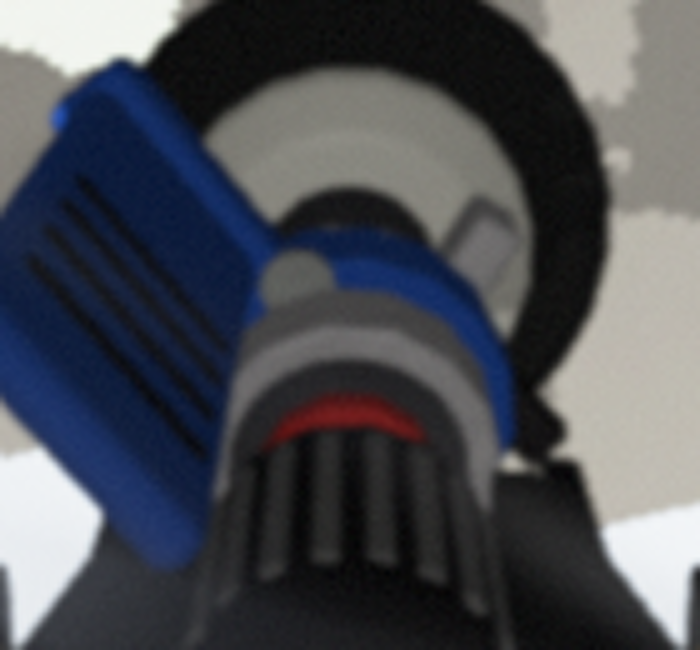

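```bash
python3 -m pendant '[0,0,0,0,0,5, 0,0,0,0,0,10, 0,0,0,0,0,15, 0,0,0,0,0,20, 0,0,0,0,0,25, 0,0,0,0,0,30, 0,0,0,0,0,35, 0,0,0,0,0,40, 0,0,0,0,0,45, 0,0,0,0,0,45]' 10 30
python3 - <<'E'
from m import *
s=arm.read_state()
print([s[k].round(2) for k in ("tcp_pos","tcp_rot","force","moment","joints")],s["gripper_width"])
c=arm.camera("scene"); crop(c,225,170,295,230,10,"s10.png")
d=arm.camera("wrist"); cv2.imwrite("pics/w10.png",d["color"][:,:,::-1])
E
```

```text
time: 8.2
tcp_pos: [509.7, -92.1, 146.7]
tcp_rot: [1.576, 2.718, -0.001]
force: [-2.6, -1.5, 5.3]
gripper_width: 28.9
[array([509.7 , -92.15, 146.65]), array([ 1.58,  2.72, -0.  ]), array([-2.55, -1.55,  5.28]), array([-0.33,  0.41,  0.03]), array([ 0.54,  0.18, -0.48,  1.88,  0.09,  1.1 ,  0.54])] 28.91582697632559
```

View pics/s10.png

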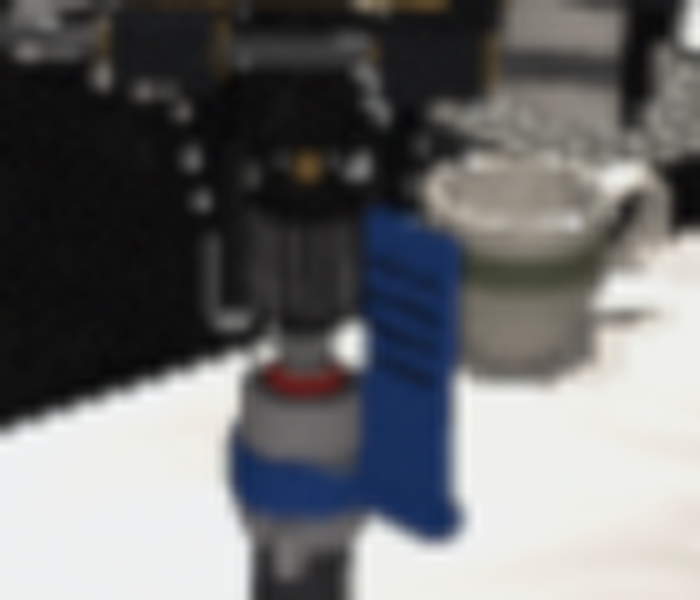

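View pics/w10.png

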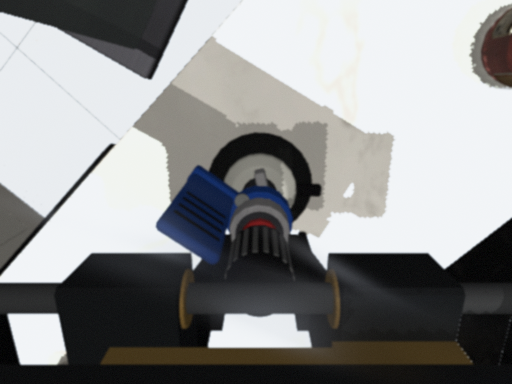

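```bash
python3 -m pendant '[0,0,0,0,0,5, 0,0,0,0,0,10, 0,0,0,0,0,15, 0,0,0,0,0,20, 0,0,0,0,0,25, 0,0,0,0,0,30, 0,0,0,0,0,34, 0,0,0,0,0,34]' 10 30
cat > l.py <<'E'
from m import *
import sys
s=arm.read_state()
print([s[k].round(2) for k in ("tcp_pos","tcp_rot","force","moment","joints")],s["gripper_width"])
n=sys.argv[1]
c=arm.camera("scene"); crop(c,225,170,295,230,10,f"s{n}.png")
d=arm.camera("wrist"); crop(d,130,130,330,280,4,f"w{n}.png")
E
python3 l.py 11
```

```text
time: 9.1
tcp_pos: [509.6, -92.2, 146.6]
tcp_rot: [2.301, 2.139, -0.001]
force: [-3.6, -1.2, 5.5]
gripper_width: 29.0
[array([509.6 , -92.17, 146.63]), array([ 2.3 ,  2.14, -0.  ]), array([-3.62, -1.17,  5.5 ]), array([-0.43,  0.63,  0.05]), array([ 0.48,  0.17, -0.43,  1.89,  0.08,  1.1 , -0.05])] 29.0474846233697
```

View pics/s11.png

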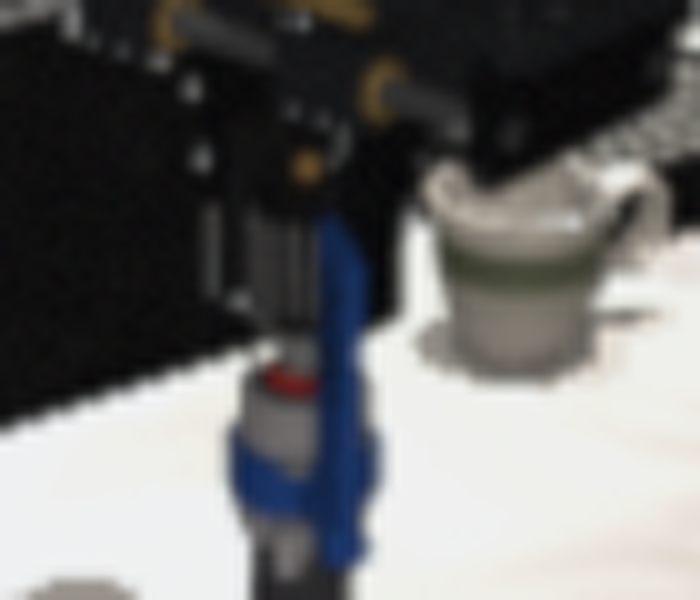

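View pics/w11.png

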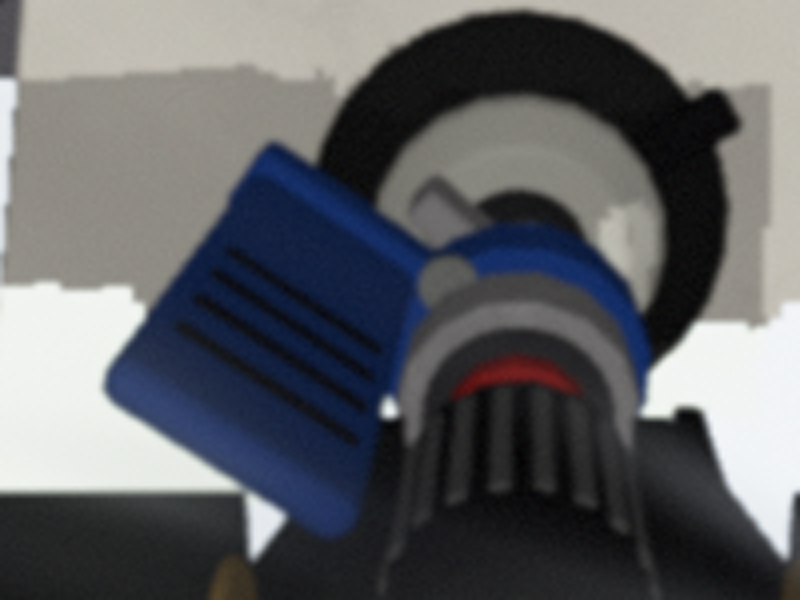

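```bash
python3 -m pendant '[0,0,0,0,0,2, 0,0,0,0,0,4, 0,0,0,0,0,4]'; python3 -c "
from h import *;s=arm.read_state();print(s['moment'],s['force'],s['joint_torque'])"
python3 -m pendant '[0,0,0,0,0,2, 0,0,0,0,0,4, 0,0,0,0,0,4]'; python3 -c "
from h import *;s=arm.read_state();print(s['moment'],s['force'],s['joint_torque'])"
python3 l.py 12
```

```text
time: 9.5
tcp_pos: [509.5, -92.4, 146.7]
tcp_rot: [2.372, 2.059, -0.001]
force: [-3.6, -2.2, 5.7]
gripper_width: 29.1
[-0.45908079  0.72495582  0.32077944] [-3.61288114 -2.17364529  5.6867484 ] [ -1.25211664 -44.64845181  -3.36179003 -36.06364131  -0.99773057
  -1.2462683   -0.92361929]
time: 9.8
tcp_pos: [509.3, -92.7, 146.7]
tcp_rot: [2.442, 1.975, -0.002]
force: [-5.8, -4.2, 7.7]
gripper_width: 29.4
[-0.82173175  0.90902036  0.72370279] [-5.76026714 -4.24300893  7.70517575] [ -1.53941743 -44.29533362  -3.58955517 -36.22983813  -1.51411515
  -1.58454202  -1.28030051]
[array([509.3 , -92.69, 146.65]), array([ 2.44,  1.98, -0.  ]), array([-5.76, -4.24,  7.71]), array([-0.82,  0.91,  0.72]), array([ 0.47,  0.17, -0.41,  1.89,  0.08,  1.1 , -0.18])] 29.377717763163915
```

View pics/s12.png

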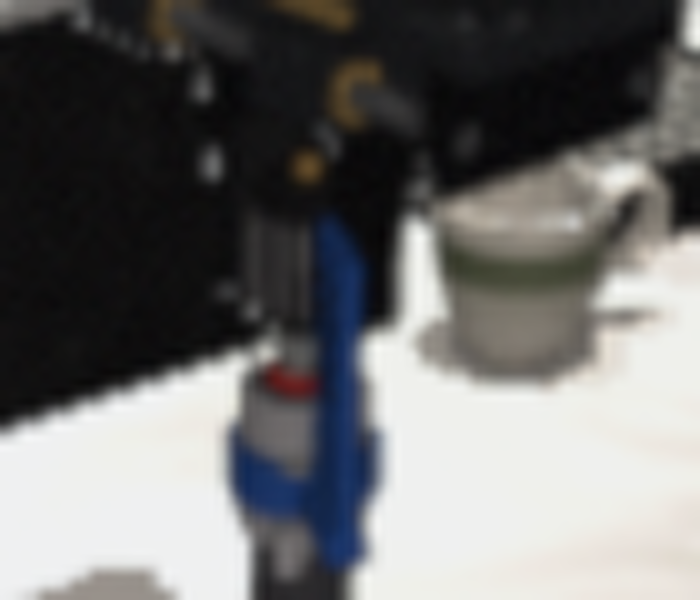

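View pics/w12.png

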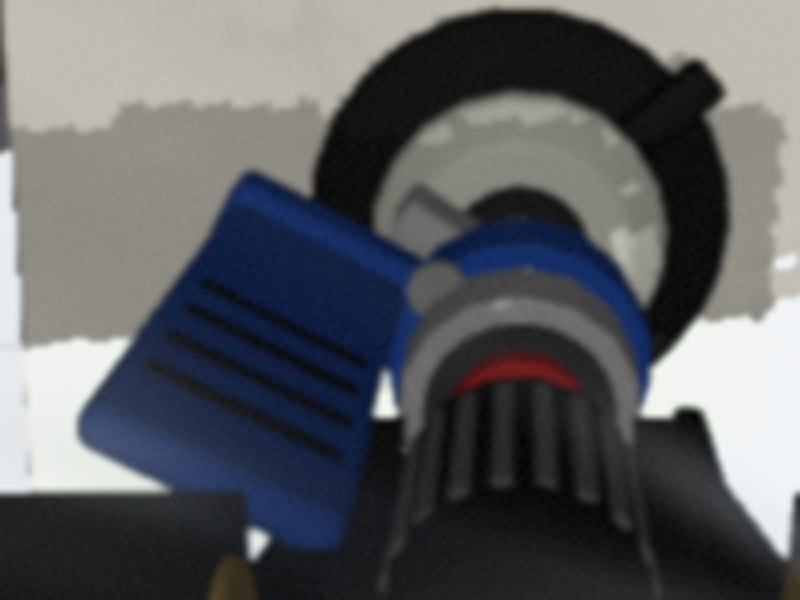

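```bash
python3 -m pendant '[0,0,0,0,0,-2, 0,0,0,0,0,-4, 0,0,0,0,0,-4, 0,0,0,0,0,-4, 0,0,0,0,0,-4]' 10 30
python3 l.py 13; python3 - <<'E'
from h import *
w=arm.camera("wrist")
W=lambda x,y:(130+(x+.5)/4-.5,130+(y+.5)/4-.5)
crop(w,130,130,330,280,4,"w14.png")
meas=__import__("m").meas; meas()
E
```

```text
time: 10.4
tcp_pos: [509.5, -92.4, 146.6]
tcp_rot: [2.371, 2.061, -0.001]
force: [-3.5, -2.0, 6.3]
gripper_width: 29.1
[array([509.46, -92.42, 146.64]), array([ 2.37,  2.06, -0.  ]), array([-3.5 , -2.04,  6.25]), array([-0.52,  0.71,  0.3 ]), array([ 0.48,  0.17, -0.42,  1.89,  0.08,  1.1 , -0.11])] 29.072008150706452
ring col 254.39516975848792 row centroid 196.11020408163265 peak 53.333333333333336 sum 163.33333333333334
gray/blue profile rows
180 [22, 23, 25] 181 [37, 37, 38] 182 [48, 48, 50] 183 [45, 45, 46] 184 [46, 44, 44] 185 [53, 47, 40] 186 [58, 46, 31] 187 [50, 40, 26] 188 [27, 23, 18] 189 [17, 16, 16] 190 [16, 15, 16] 191 [18, 17, 19] 192 [26, 25, 27] 193 [36, 35, 35] 194 [41, 40, 40] 195 [42, 40, 41] 196 [42, 41, 41] 197 [41, 40, 40] 198 [40, 40, 40] 199 [42, 41, 42] 200 [45, 44, 44] 201 [38, 38, 39] 202 [28, 28, 29] 203 [49, 49, 49] 204 [79, 79, 78] 205 [87, 85, 84] 206 [81, 71, 70] 207 [91, 54, 54] 208 [97, 32, 32] 209 [78, 41, 43] 210 [79, 74, 76] 211 [103, 100, 101] 212 [107, 104, 105] 213 [107, 104, 105] 214 [105, 102, 104] 215 [94, 93, 95] 216 [76, 78, 84] 217 [62, 69, 90] 218 [32, 52, 94] 219 [24, 47, 91] 220 [25, 47, 89] 221 [44, 55, 86] 222 [72, 74, 84] 223 [95, 92, 95] 224 [105, 102, 103] 225 [103, 100, 100] 
pred collar front [254.42382956 210.491331  ] backbore [254.51993801 205.52140913] collar bottom blue? [254.3372511  214.80164475]
102 [254.45 209.18];106 [254.48 207.8 ];110 [254.5  206.42];114 [254.53 205.03];118 [254.56 203.63];122 [254.59 202.24];126 [254.62 200.83];130 [254.65 199.43];134 [254.67 198.02];138 [254.7 196.6];142 [254.73 195.18];146 [254.76 193.76];150 [254.79 192.33];154 [254.82 190.9 ];158 [254.85 189.46];162 [254.87 188.02];166 [254.9  186.58];170 [254.93 185.13];174 [254.96 183.67];178 [254.99 182.22];
```

View pics/w14.png

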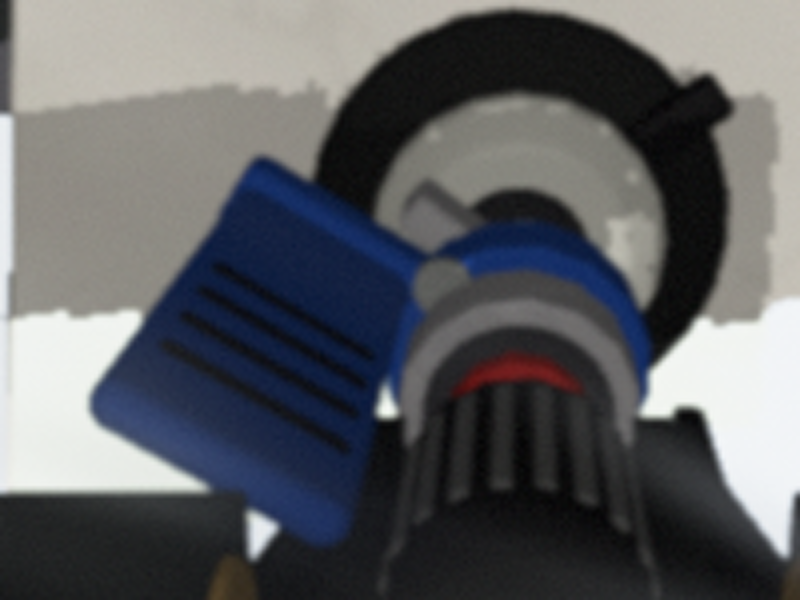

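View pics/s13.png

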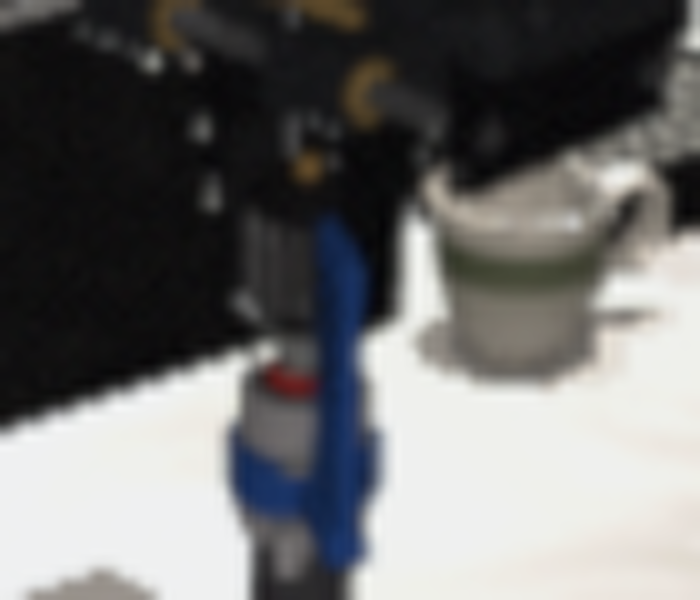

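```bash
python3 - <<'E'
from h import *
w=arm.camera("wrist"); c=arm.camera("scene")
W=lambda x,y:(130+(x+.5)/4-.5,130+(y+.5)/4-.5)
a=np.array([509.6,-92.])
ps=[atz(w,W(105,410),161),atz(w,W(335,530),161)]
for p in ps: v=p[:2]-a; print(p,np.hypot(*v),np.degrees(np.arctan2(v[1],v[0]))%360)
v=ps[0]-ps[1];print(np.degrees(np.arctan2(v[1],v[0]))%360)
for t in (120,130,135,140,145,150):
  f=lambda r:((proj(c,[*(a+r*np.array([np.cos(np.radians(t)),np.sin(np.radians(t))])),161])[0]-[225,170]+.5)*10-.5).round()
  print(t,f(21),f(51))
E
```

```text
[471.96622348 -58.88900527 161.        ] 50.12623172590226 138.65799651726937
[492.22642321 -75.21306133 161.        ] 24.158693680415894 135.98384302563477
141.14089848364975
120 [294. 214.] [281. 264.]
130 [309. 214.] [317. 265.]
135 [316. 214.] [335. 264.]
140 [323. 214.] [353. 263.]
145 [330. 213.] [370. 261.]
150 [337. 212.] [387. 259.]
```

```bash
python3 - <<'E'
from station import arm
s=arm.read_state(); print(s["time"],s["tcp_pos"],s["gripper_width"],s["force"],abs(s["joint_vel"]).max())
print(arm.job_done())
E
```

```text
10.7 [509.46144576 -92.42198397 146.64878313] 29.406827352104866 [-4.02821301 -2.63411675  6.7554276 ] 0.0012038745803498803
the job is handed in; nothing more can be done
None
```

I set the stand's height and handed the job in at 10.7 s. The hand still held the grip head, with the red ring at the collar and the blue lever closed. The hand-in gave no verdict, so what follows is from my own checks.

- **Leg:** I gripped the head across its diameter with 30 N and pushed the leg down about 73 mm.
- **Ring:** The scene camera put the ring's underside at about 104.7 mm against the collar's 104.5 mm. That estimate is good to roughly 2 mm, and it was unchanged after the turn. The head's height barely moved while I turned it.
- **Lever:** I turned the hand clockwise about 87°, then eased back 4°. The fin swung from about 198° to about 139°, which is about 1.03 rad. The moment rose sharply when I turned further, up to 0.7 N m against the lever's 0.07, so I take it to be on its stop.
- **At hand-in:** The opening read about 29 mm, the spring pushed up with 5 to 7 N, and the arm was still. A small turning load of about 0.3 N m remained on the lever.
- **Jar, salt shaker and cup:** I saw no contact with any of them, but I did not measure their positions afterwards.
- **Disagreements:** The cameras put the stand's axis 2 to 7 mm apart. I used about (509.7, -92), and the grip closed centred there. The ring offset below the head came out at 17 to 20 mm in early views. I settled it from close views of the ring near the collar.

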